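# Bring the empty bin round and load a centrifuge bottle

## Robot

A 7-joint arm with a two-finger parallel gripper is mounted at the origin on the work surface. World frame = base frame: x ahead of the robot, y to its left, z up, the work surface at z = 0. Lengths are in mm, angles in rad, forces in N, time in s.
With the tool pointing down it reaches from about 425 to 875 mm from the base axis. Payload 4.7 kg.
Tool frame: the origin (TCP) lies on the centre line of the jaws, within the pads' length; the fingertips stand 22 mm ahead of it and the grasp point (between the pads) lies 3 mm ahead of it; y points along the fingers, x is the direction in which the jaws open and shut, and the axes are right-handed (so a half turn about y gives the same grasp; the last joint's range is limited). The gripper opens to 85 mm and grips with 20 to 120 N. Pads are 22 mm wide; open, the fingers measure 114 mm over their backs; the gripper's body (76 mm by 85 mm) begins 54 mm behind the grasp point. The pads swing forward as they close: fully open they stand 13 mm farther back than shut.
Start: joints at [1.165, 0.321, -0.07, 1.45, 0.023, 1.371, -0.057], TCP at [264.909, -593.587, 253.349] pointing down, gripper open.
Joint ranges: [-2.86, 2.86], [-0.3, 2.09], [-1.38, 1.24], [0.06, 2.45], [-1.56, 4.7], [0.09, 2.05], [-2.69, 2.69]. Speed limits (rad/s): [2.57, 2.57, 3.14, 3.14, 3.14, 3.14, 3.14].

## Interface

Orientations are given as a unit quaternion [w, x, y, z].
In Python, from plant import bot gives the robot as it stands.
- The arm moves only by the tool apply_moves, never from a script. Its argument "moves" is a list of rows, each a list of 3 entries, a list of its own where there are three numbers: the closure, from -1 (fully open) to 1 (shut), so that 0 is half open, then the shift along the tool's x, y, z in mm, then the turn, a rotation vector about the tool's x, y, z in rad. In form: [[gripper, [tx, ty, tz], [wx, wy, wz]], ...]. A call has 1 to 12 rows; each row shifts and turns the commanded pose from where the row before left it, along the tool's axes as they then stand; what a row does not reach is not made up. A row lasts 1/8 s, in which the tool goes at most 62.5 mm and 10.7 degrees, less where a joint would pass 70% of its speed; a pose out of reach is approached as far as the arm can. A call with a gripper value outside its range is refused whole. The fingers move at their own pace and stop on an object; "squeeze" is the grip in N (left out, the last holds). Time passes only in rows, so rows that do not move let the fingers close. It gives the time, the measured TCP pose, the force and the opening at its end, in the units of the state.
- bot.get_obs(): the state, without advancing time (a new reading comes with each control period).
- bot.grab_frame(name): name is "scene" or "top" or "wrist"; returns a dict with "pixels" (384x512x3 uint8, red, green, blue), "fovy" (degrees; the focal length in pixels is half the picture's height over the tangent of half this angle, whatever the lens; pixels are square), "cx", "cy" (the principal point, pixels), "k1" (the pictures are not rectified: a ray, as slopes to the right and down, at radius r is drawn at 1 + k1 r^2 times it, then the intrinsics apply), "extrinsics" (4x4, takes a point from world to camera coordinates). Camera axes: x right, y up, looking along -z (the intrinsics and any distortion apply to the point x, -y, -z); pixel columns grow to the right and rows downward; lengths in mm; the calibration is good to about 2 mm. A picture is of the moment at which its call begins. There is no depth.
- bot.sign_off(): hands the job in, once; it reports no verdict.
The state is a dict: "clock": time; "joint_positions": joint angles; "qd": joint speeds; "tau": joint torques, N m; "ee_pos": TCP position; "tcp_rot": TCP orientation; "ft_force": force on the tool from outside, world axes, zero at the start; "wrist_torque": the same for the moment, N m; "gripper_width": finger opening in mm.
Only numpy, scipy, OpenCV 4.12 (cv2) and the standard library are available. Lean on these libraries where they do the work, as an engineer would, in place of code of your own. Each camera call takes 0.05 s, during which the arm holds its last target. There are 200 camera calls.

## Task

Turn the sample carousel until its empty square bin is centred in the loading gap of the clear hood, in line with the metal index tab. Then take the wide-mouth bottle (the one whose cap is nearly as wide as its body) out of the sloped rack and set it gently, upright, on the floor of that bin; do not let it fall. Leave the bin in the gap and leave everything else where it is.

Things in the scene. Friction and masses are not known exactly. Their poses are not given: they have to be found in the camera images.
- carousel (a joint): Turning angle of the carousel tray about its upright axis, rad. 0: the empty square bin is exactly in the loading gap; grows counter-clockwise seen from above. It turns freely either way (more than a full turn), has light friction (about 0.1 N m) and stays where it is left.
- handle (a point): Centre of the black bar handle on the carousel's hub, on the turning axis, 188 mm above the table; turns with the tray, fixed to it. The bar is 16 mm thick (along this frame's x), 70 mm long (along y) and spans 165 to 210 mm above the table. Grip it across its thickness from above and twist. Everything near it is lower than 155 mm.
- bin (a point): Centre of the floor of the tray's empty square bin, 110 mm from the axis, 22 mm above the table; turns with the tray (x towards the axis, z up). Inside 75 by 75 mm, white walls 3 mm thick, 35 mm high, open top. The grey tray (320 mm across) has four other places, 72 degrees apart: two square bins filled by jars (78 mm high), one filled by a tube block, one low round well, too narrow.
- load (a point): The loading point, fixed on the stand: where the centre of the empty bin's floor must be, in the middle of the hood's gap, on the robot's side of the turning axis and 110 mm from it, 22 mm above the table. x points from the gap to the axis, z up. A steel index tab 28 mm high stands 80 mm outside this point (towards -x), beyond the tray's rim.
- bottle_mid (a point): Centre (half-way up) of the wide-mouth bottle, which starts in one of the rack's two places. z is its axis towards the cap; in the rack it leans 32 degrees (0.56 rad), top towards the rack's -x; y lies level along the rack. White square body 48 by 48 mm (sides along x and y) up to 88 mm from the base, round black cap 45 mm across above; 110 mm high in all, base 55 mm below this point. 0.11 to 0.23 kg.
- necked_mid (a point): Centre of the other bottle, in the rack's other place: same square body (48 mm) and height (110 mm) but drawn in to a narrow neck above 62 mm, with a 26 mm cap. Leave it there. z is its axis, leaning the same way.
- rack: Fixed white two-place sloped rack. Origin at table level below its middle; x away from the robot, y along the rack. The two square sockets lie 55 mm to either side along y; they lean 32 degrees towards -x, so a bottle is drawn out along its own axis. Their walls reach 35 mm up the bottle from its base; inside 52 by 52 mm, the whole rack 190 by 110 mm.
- squat_jar: Bystander: closed jar 60 mm across, 68 mm high; origin under its centre.
- rotor_lid: Bystander: black funnel-shaped rotor lid 120 mm across, 55 mm high; origin under its centre.
- marker: Bystander: black pen lying, 130 mm long, 16 mm thick.
- stand: Fixed stand of the carousel; origin on the turning axis at table level; x points from the loading gap to the axis. Its clear hood (plate 142 to 147 mm above the table, 350 mm wide in y, from x = -120 to 180 mm) covers the tray except round the hub and over the loading gap, a 150 mm wide notch open to -x. Four 12 mm posts carry it at y = -168 and 168 mm, x = -113 and 173 mm.

How it is judged:
By the outcome, as a careful person would: the job done as asked, in the order asked, and still so for the second after the job is handed in, with the robot touching nothing.
It also fails if it takes over 64 s, if anything falls off the work surface, if the arm or the gripper's body presses on something with over 40 N, if the wrist force passes 120 N, or if a joint passes its speed limit or range.

## Working session

There is one attempt and no reset: what is moved stays moved. The work goes in short steps, Python scripts to look and compute and a tool call to move; the robot and the scene stay as the last step left them, time stands still between calls to the robot, and variables do not carry over. Pictures are saved under pics/ and viewed, about 8 in all and at most 12, crops included, and the job is handed in when it is done.

Besides the shell and the picture viewer there is one more tool, called as name(argument=value, ...), one argument or row to a line, values as JSON. apply_moves: Moves the arm, as the interface text tells. Its arguments: {"type":"object","properties":{"moves":{"type":"array","items":{"type":"array"}},"squeeze":{"type":"number"}},"required":["moves"]}

```bash
mkdir -p pics; cat > h.py <<'E'
import numpy as np, cv2
from plant import bot
from scipy.spatial.transform import Rotation as R
def grab(n,fn=None):
    f=bot.grab_frame(n)
    if fn: cv2.imwrite('pics/'+fn,cv2.cvtColor(f['pixels'],cv2.COLOR_RGB2BGR))
    return f
def K(f):
    h=f['pixels'].shape[0]; F=h/2/np.tan(np.radians(f['fovy'])/2)
    return np.array([[F,0,f['cx']],[0,F,f['cy']],[0,0,1.]]),np.array([f['k1'],0,0,0,0.])
def ray(f,uv):
    k,d=K(f); p=cv2.undistortPoints(np.array(uv,float).reshape(-1,1,2),k,d).reshape(-1,2)
    E=np.array(f['extrinsics']); r=np.c_[p[:,0],-p[:,1],-np.ones(len(p))]@E[:3,:3]
    return -E[:3,:3].T@E[:3,3], r
def onz(f,uv,z):
    c,r=ray(f,uv); return c+r*((z-c[2])/r[:,2])[:,None]
def proj(f,P):
    k,d=K(f);E=np.array(f['extrinsics']);p=np.atleast_2d(P)@E[:3,:3].T+E[:3,3]
    return cv2.projectPoints(p*[1,-1,-1],np.zeros(3),np.zeros(3),k,d)[0].reshape(-1,2)
E
python3 - <<'E'
from h import *
o=bot.get_obs(); print(o['clock'],o['ee_pos'],o['tcp_rot'],o['gripper_width'])
for n in('scene','top'):
    f=grab(n,n+'0.png'); print(n,f['fovy'],f['k1'],-np.array(f['extrinsics'])[:3,:3].T@np.array(f['extrinsics'])[:3,3])
E
```

```text
0.0 [ 264.70078959 -593.11138073  252.18486323] [ 0.59357155 -0.59287732  0.38542374 -0.38421068] 85.40717725204638
scene 45.88956071305277 -0.11424138403924669 [1084.33134195   55.6459414  1143.4075235 ]
top 43.695565350182676 -0.20456382508577844 [ 440.88644902  -72.38105902 1209.38514993]
```

View pics/scene0.png

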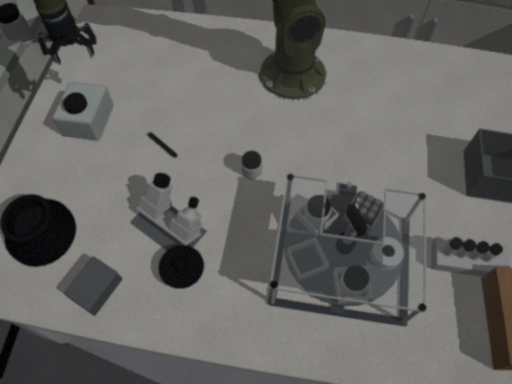

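View pics/top0.png

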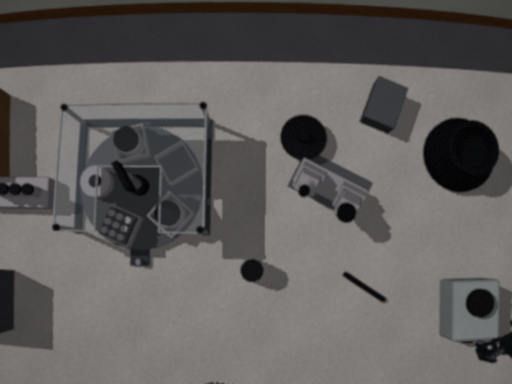

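The scene and top views show the following:
- The carousel is at the top view's left: hood posts about (64,107), (203,105), (56,227) and (200,229), tab at (140,257), empty bin near (178,160), and handle from (117,165) to (133,190).
- The rack is near (330,190). The wide-cap bottle is at (347,210) and the necked one at (305,188).

I'll zoom in on both.

```bash
python3 - <<'E'
from h import *
f=grab('top')
im=cv2.cvtColor(f['pixels'],cv2.COLOR_RGB2BGR)
im=np.clip(im*1.6,0,255).astype(np.uint8)
a=cv2.resize(im[95:275,45:225],(540,540),interpolation=3)   # 3x
b=cv2.resize(im[140:230,280:380],(250,225),interpolation=3) #2.5x
c=np.zeros((540,800,3),np.uint8); c[:,:540]=a; c[:225,545:795]=b
g=cv2.cvtColor(bot.grab_frame('scene')['pixels'],cv2.COLOR_RGB2BGR)
g=np.clip(g*1.6,0,255).astype(np.uint8)
c[230:530,545:795]=cv2.resize(g[160:280,120:220],(250,300),interpolation=3) #2.5x
cv2.imwrite('pics/z1.png',c)
pts=[(64,107),(203,105),(56,227),(200,229)]
print(onz(f,pts,147).round(0)); print(onz(f,[(140,257)],28).round())
E
```

```text
[[777. 381. 147.]
 [778.  44. 147.]
 [491. 380. 147.]
 [493.  44. 147.]]
[[426. 205.  28.]]
```

View pics/z1.png

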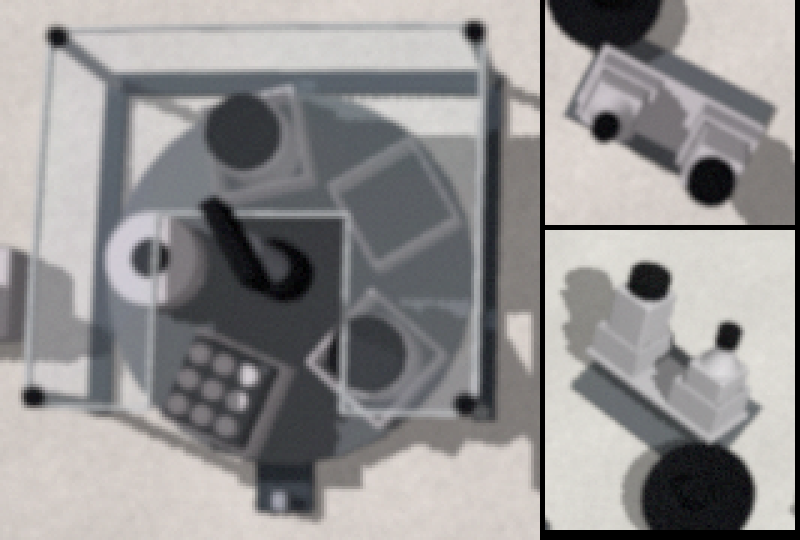

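```bash
cat > m.py <<'E'
from h import *
t=grab('top'); s=grab('scene')
def blob(f,x0,y0,x1,y1,th=60):
    g=cv2.cvtColor(f['pixels'],cv2.COLOR_RGB2GRAY)[y0:y1,x0:x1]
    n,l,st,c=cv2.connectedComponentsWithStats((g<th).astype(np.uint8))
    return [(tuple((c[i]+[x0,y0]).round(1)),st[i][4]) for i in range(1,n) if st[i][4]>15]
def tri(a,b):
    (c1,r1),(c2,r2)=ray(t,[a]),ray(s,[b]); r1=r1[0];r2=r2[0]
    k=np.linalg.lstsq(np.c_[r1,-r2],c2-c1,rcond=None)[0]
    p,q=c1+r1*k[0],c2+r2*k[1]; return (p+q)/2,np.linalg.norm(p-q)
E
python3 - <<'E'
from m import *
for th in(35,50):
  print('top',blob(t,290,178,370,225,th)); print('scene',blob(s,145,165,205,215,th))
  print('handle',blob(t,105,150,155,205,th))
c=lambda x,y:(45+x/3-.33,95+y/3-.33)
ax=np.array([605,212])
rim=onz(t,[c(330,188),c(415,138),c(462,220),c(378,272)],57)[:,:2]; b=rim.mean(0); print('rim',rim.round(),'bin',b,np.linalg.norm(b-ax),np.degrees(np.arctan2(*(b-ax)[::-1])))
e=rim[0]-rim[3],rim[1]-rim[2],rim[1]-rim[0],rim[2]-rim[3]
print([ (np.degrees(np.arctan2(v[1],v[0])),np.linalg.norm(v)) for v in e])
h=onz(t,[c(208,203),c(258,287)],210); print('bar',h.round(), np.degrees(np.arctan2(*(h[0]-h[1])[1::-1])))
o=bot.get_obs();q=o['tcp_rot'];print(R.from_quat(np.r_[q[1:],q[0]]).as_matrix().round(3))
print('axis210 px',proj(t,[605,212,210]))
E
```

```text
top [((np.float64(304.1), np.float64(190.3)), np.int32(82)), ((np.float64(346.1), np.float64(212.2)), np.int32(256))]
scene [((np.float64(161.3), np.float64(180.2)), np.int32(169)), ((np.float64(192.8), np.float64(202.1)), np.int32(64))]
handle [((np.float64(131.1), np.float64(180.9)), np.int32(609))]
top [((np.float64(304.1), np.float64(190.2)), np.int32(99)), ((np.float64(323.0), np.float64(200.2)), np.int32(115)), ((np.float64(346.1), np.float64(212.2)), np.int32(286))]
scene [((np.float64(161.3), np.float64(180.3)), np.int32(186)), ((np.float64(192.9), np.float64(202.2)), np.int32(76)), ((np.float64(173.2), np.float64(210.1)), np.int32(24))]
handle [((np.float64(131.9), np.float64(185.6)), np.int32(1674))]
rim [[672. 171.]
 [715. 101.]
 [646.  60.]
 [603. 128.]] bin [659.06909064 115.07668256] 110.98466572657598 -60.84484850417296
[(np.float64(31.47061271012279), np.float64(81.60157141179832)), (np.float64(30.89637477113066), np.float64(79.83825033088374)), (np.float64(-58.53947397982403), np.float64(81.39882738977498)), (np.float64(-57.283414931702275), np.float64(80.61773462702045))]
bar [[630. 228. 210.]
 [570. 188. 210.]] 33.388123912061985
[[ 0.408 -0.     0.913]
 [-0.913  0.001  0.408]
 [-0.001 -1.    -0.   ]]
axis210 px [[120.50212923 173.94363525]]
```

```bash
cat > plan.py <<'E'
from h import *
import json
def pose():
    o=bot.get_obs(); q=o['tcp_rot']; return np.array(o['ee_pos']),R.from_quat(np.r_[q[1:],q[0]])
def rot(yaw,lean=0,laz=0):
    """tool pointing down, tool x at yaw deg"""
    a=np.radians(yaw); return R.from_matrix(np.array([[np.cos(a),np.sin(a),0],[0,0,-1],[-np.sin(a),np.cos(a),0]]).T)
def rows(P,Q,p1,rv,n,g):
    """rv: total turn as rotvec in tool axes"""
    out=[];p1=np.array(p1,float)
    for i in range(n):
        t=P+(p1-P)/(n-i); d=Q.inv().apply(t-P).round(1); w=(np.array(rv)/n).round(3)
        out.append([g,d.tolist(),w.tolist()]); P=P+Q.apply(d); Q=Q*R.from_rotvec(w)
    print(json.dumps(out).replace(' ','')); print('end',P.round(1)); return P,Q
E
python3 - <<'E'
from plan import *
P,Q=pose(); print(Q.as_matrix().round(3))
P,Q=rows(P,Q,[604,211,262],[0,-np.radians(187),0],24,-1)
print(Q.as_matrix().round(2))
E
```

```text
[[ 0.408 -0.     0.913]
 [-0.913  0.001  0.408]
 [-0.001 -1.    -0.   ]]
[[-1,[-24.8,-0.4,26.6],[0.0,-0.136,0.0]],[-1,[-21.0,-0.4,29.7],[0.0,-0.136,0.0]],[-1,[-16.8,-0.4,32.3],[0.0,-0.136,0.0]],[-1,[-12.3,-0.4,34.2],[0.0,-0.136,0.0]],[-1,[-7.5,-0.4,35.6],[0.0,-0.136,0.0]],[-1,[-2.6,-0.4,36.3],[0.0,-0.136,0.0]],[-1,[2.3,-0.4,36.3],[0.0,-0.136,0.0]],[-1,[7.2,-0.3,35.6],[0.0,-0.136,0.0]],[-1,[12.0,-0.4,34.3],[0.0,-0.136,0.0]],[-1,[16.5,-0.3,32.4],[0.0,-0.136,0.0]],[-1,[20.8,-0.4,29.9],[0.0,-0.136,0.0]],[-1,[24.6,-0.3,26.8],[0.0,-0.136,0.0]],[-1,[28.0,-0.4,23.2],[0.0,-0.136,0.0]],[-1,[30.9,-0.3,19.2],[0.0,-0.136,0.0]],[-1,[33.2,-0.4,14.8],[0.0,-0.136,0.0]],[-1,[34.9,-0.3,10.1],[0.0,-0.136,0.0]],[-1,[36.0,-0.4,5.3],[0.0,-0.136,0.0]],[-1,[36.4,-0.3,0.4],[0.0,-0.136,0.0]],[-1,[36.1,-0.4,-4.6],[0.0,-0.136,0.0]],[-1,[35.1,-0.3,-9.4],[0.0,-0.136,0.0]],[-1,[33.6,-0.4,-14.1],[0.0,-0.136,0.0]],[-1,[31.3,-0.3,-18.5],[0.0,-0.136,0.0]],[-1,[28.5,-0.4,-22.6],[0.0,-0.136,0.0]],[-1,[25.3,-0.3,-26.2],[0.0,-0.136,0.0]]]
end [604. 211. 262.]
[[-0.52 -0.   -0.86]
 [ 0.86  0.   -0.52]
 [ 0.   -1.   -0.  ]]
```

apply_moves(
  moves=[
    [-1,[-25,-0.4,27],[0,-0.136,0]],
    [-1,[-21,-0.4,30],[0,-0.136,0]],
    [-1,[-17,-0.4,32],[0,-0.136,0]],
    [-1,[-12,-0.4,34],[0,-0.136,0]],
    [-1,[-7.5,-0.4,36],[0,-0.136,0]],
    [-1,[-2.6,-0.4,36],[0,-0.136,0]],
    [-1,[2.3,-0.4,36],[0,-0.136,0]],
    [-1,[7,-0.4,36],[0,-0.136,0]],
    [-1,[12,-0.4,34],[0,-0.136,0]],
    [-1,[16.5,-0.4,32],[0,-0.136,0]],
    [-1,[21,-0.4,30],[0,-0.136,0]],
    [-1,[25,-0.4,27],[0,-0.136,0]],
  ],
)

```text
clock: 1.8
ee_pos: [435.4, -190.2, 258.3]
tcp_rot: [-0.686, 0.687, 0.17, -0.17]
ft_force: [0.4, 0.3, 0.8]
gripper_width: 85.4
```

apply_moves(
  moves=[
    [-1,[28,-0.4,23],[0,-0.136,0]],
    [-1,[31,-0.4,19],[0,-0.136,0]],
    [-1,[33,-0.4,15],[0,-0.136,0]],
    [-1,[35,-0.4,10],[0,-0.136,0]],
    [-1,[36,-0.4,5],[0,-0.136,0]],
    [-1,[36.5,-0.4,0],[0,-0.136,0]],
    [-1,[36,-0.4,-4.5],[0,-0.136,0]],
    [-1,[35,-0.4,-9.5],[0,-0.136,0]],
    [-1,[33.5,-0.4,-14],[0,-0.136,0]],
    [-1,[31,-0.4,-18.5],[0,-0.136,0]],
    [-1,[28.5,-0.4,-22.5],[0,-0.136,0]],
    [-1,[25,-0.4,-26],[0,-0.136,0]],
  ],
)

```text
clock: 3.3
ee_pos: [605.8, 210.3, 262.9]
tcp_rot: [0.347, -0.347, -0.616, 0.616]
ft_force: [0.7, -0.4, -0.2]
gripper_width: 85.5
```

```bash
python3 - <<'E'
from plan import *
f=grab('wrist','w1.png'); P,Q=pose(); print(P,Q.as_matrix().round(3),bot.get_obs()['joint_positions'])
print(proj(f,[[605,212,210],[604,211,188]]))
from m import *
W=tri((346.1,212.2),(161.3,180.2)); N=tri((304.1,190.3),(192.8,202.1)); print(W,N); d=N[0]-W[0]; print(np.linalg.norm(d[:2]),np.degrees(np.arctan2(d[1],d[0])))
E
```

```text
[605.67144001 215.81328486 262.48672302] [[-0.527  0.    -0.85 ]
 [ 0.85   0.005 -0.527]
 [ 0.004 -1.    -0.003]] [ 0.27642316  0.43030963 -0.88593653  1.43459098  0.32812181  1.42909771
  1.51680365]
[[257.02433128 225.79645794]
 [256.28731342 211.17731917]]
(array([ 536.3558817 , -288.71796053,  114.81535564]), np.float64(0.5343882352382618)) (array([ 586.19488947, -191.06552399,  115.42176458]), np.float64(0.5541751242369828))
109.63541881062247 62.96153506191797
```

View pics/w1.png

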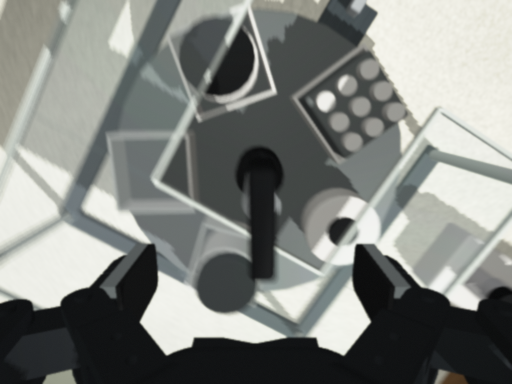

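The wrist view shows the bar upright in the image from (261,168) to (263,278), centred between the jaws at about column 256. I'll descend and grip.

apply_moves(
  moves=[
    [-1,[0,24,1],[0,0,0]],
    [-1,[0,24,1],[0,0,0]],
    [-1,[0,24,0],[0,0,0]],
    [-1,[0,0,0],[0,0,0]],
    [1,[0,0,0],[0,0,0]],
    [1,[0,0,0],[0,0,0]],
    [1,[0,0,0],[0,0,0]],
    [1,[0,0,0],[0,0,0]],
    [1,[0,0,0],[0,0,0]],
    [1,[0,0,0],[0,0,0]],
  ],
  squeeze=40,
)

```text
clock: 4.7
ee_pos: [602.2, 211.3, 191.8]
tcp_rot: [-0.348, 0.346, 0.617, -0.615]
ft_force: [-3.0, 2.9, 3.6]
gripper_width: 15.3
```

```bash
python3 - <<'E'
from plan import *
for i in range(3):
    bot.grab_frame('top');P,Q=pose(); o=bot.get_obs();print(P.round(1),np.degrees(np.arctan2(*Q.as_matrix()[1::-1,0])).round(2),o['ft_force'].round(1),o['gripper_width'])
E
```

```text
[602.2 211.2 191.8] 121.21 [-3.3  3.6  2.9] 15.689958924614139
[602.2 211.2 191.8] 121.21 [-2.4  2.9  3.4] 15.577956152617869
[602.2 211.3 191.8] 121.21 [-3.   3.4  2.8] 15.24175016136094
```

apply_moves(
  moves=[
    [1,[0,0,0],[0,0.1,0]],
    [1,[0,0,0],[0,0.175,0]],
    [1,[0,0,0],[0,0.175,0]],
    [1,[0,0,0],[0,0.175,0]],
    [1,[0,0,0],[0,0.175,0]],
    [1,[0,0,0],[0,0.175,0]],
    [1,[0,0,0],[0,0.175,0]],
    [1,[0,0,0],[0,0.175,0]],
    [1,[0,0,0],[0,0.175,0]],
    [1,[0,0,0],[0,0.175,0]],
    [1,[0,0,0],[0,0.175,0]],
    [1,[0,0,0],[0,0.175,0]],
  ],
)

```text
clock: 6.35
ee_pos: [603.6, 214.0, 191.7]
tcp_rot: [0.709, -0.704, -0.032, 0.03]
ft_force: [4.3, 9.2, -2.0]
gripper_width: 15.2
```

apply_moves(
  moves=[
    [1,[0,0,0],[0,0.09,0]],
    [1,[0,0,0],[0,0,0]],
    [1,[0,0,0],[0,0,0]],
    [1,[0,0,0],[0,0,0]],
  ],
)

```text
clock: 6.85
ee_pos: [603.8, 214.0, 191.8]
tcp_rot: [0.71, -0.705, -0.002, -0.0]
ft_force: [3.7, 9.7, -1.9]
gripper_width: 15.7
```

```bash
python3 - <<'E'
from plan import *
f=grab('top');P,Q=pose(); o=bot.get_obs();print(P.round(1),np.degrees(np.arctan2(*Q.as_matrix()[1::-1,0])).round(2),o['ft_force'].round(1),o['gripper_width'],o['joint_positions'])
s=grab('scene'); m=lambda f:np.clip(cv2.cvtColor(f['pixels'],4)*1.6,0,255).astype(np.uint8)
c=np.zeros((540,800,3),np.uint8); c[:,:400]=cv2.resize(m(f)[170:270,85:159],(400,540),interpolation=3); c[:,400:]=cv2.resize(m(s)[170:278,310:390],(400,540),interpolation=3); cv2.imwrite('pics/t2.png',c)
E
```

```text
[603.7 214.  191.8] 0.12 [ 4.2  9.  -1.7] 15.38723679737408 [ 0.01717288  0.37468724 -0.50245701  1.54720959  0.18072734  1.26100106
 -0.50795977]
```

View pics/t2.png

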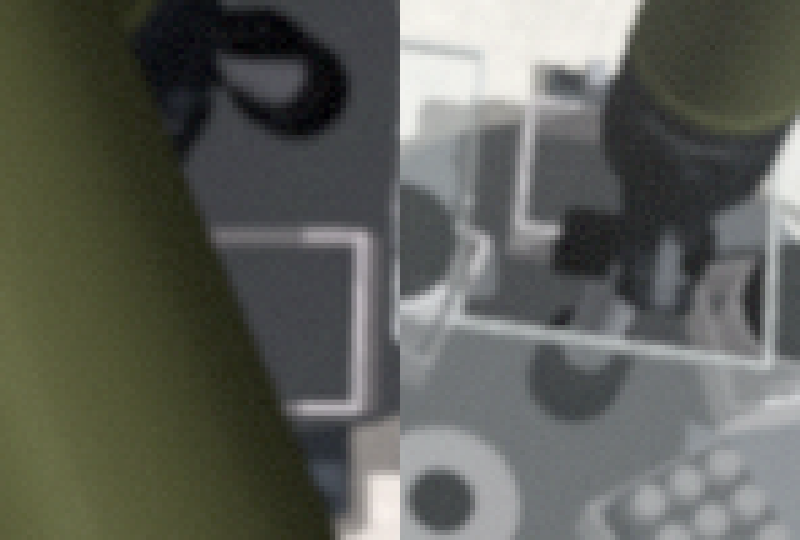

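The bin edges look square to the stand, with the tab in line. I'll release and rise.

apply_moves(
  moves=[
    [-1,[0,0,0],[0,0,0]],
    [-1,[0,0,0],[0,0,0]],
    [-1,[0,0,0],[0,0,0]],
    [-1,[0,0,0],[0,0,0]],
    [-1,[0,-20,0],[0,0,0]],
    [-1,[0,-30,0],[0,0,0]],
    [-1,[0,-30,0],[0,0,0]],
    [-1,[0,0,0],[0,0,0]],
  ],
)

```text
clock: 7.95
ee_pos: [605.0, 209.4, 275.5]
tcp_rot: [0.708, -0.706, -0.002, -0.003]
ft_force: [0.5, 0.5, -0.7]
gripper_width: 85.7
```

```bash
cat >> plan.py <<'E'
def go(P,Q,p1,Q1,n,g):
    return rows(P,Q,p1,(Q.inv()*Q1).as_rotvec(),n,g)
az=np.radians(-27.04); u=np.array([-np.sin(.56)*np.cos(az),-np.sin(.56)*np.sin(az),np.cos(.56)])
xr=np.array([-np.sin(az),np.cos(az),0])
Qr=R.from_matrix(np.array([xr,-u,np.cross(xr,-u)]).T)
E
python3 - <<'E'
from plan import *
P,Q=pose(); base=np.array([536.4,-288.7,114.8])-99*u; print(P,base,u)
P,Q=go(P,Q,base+u*185,Qr,16,-1); print(Q.as_matrix().round(2),Qr.as_matrix().round(2))
E
```

```text
[604.98924545 209.4052981  275.49364909] [ 583.23906767 -312.60690092   30.92174401] [-0.4731219   0.24148385  0.84725511]
[[-1,[-6.8,5.4,-29.9],[-0.031,-0.067,-0.019]],[-1,[-8.9,6.1,-29.2],[-0.031,-0.067,-0.019]],[-1,[-10.9,6.8,-28.3],[-0.031,-0.067,-0.019]],[-1,[-12.9,7.5,-27.3],[-0.031,-0.067,-0.019]],[-1,[-14.9,8.0,-26.1],[-0.031,-0.067,-0.019]],[-1,[-16.7,8.5,-24.8],[-0.031,-0.067,-0.019]],[-1,[-18.5,9.0,-23.3],[-0.031,-0.067,-0.019]],[-1,[-20.2,9.3,-21.7],[-0.031,-0.067,-0.019]],[-1,[-21.8,9.5,-20.0],[-0.031,-0.067,-0.019]],[-1,[-23.3,9.7,-18.2],[-0.031,-0.067,-0.019]],[-1,[-24.6,9.8,-16.3],[-0.031,-0.067,-0.019]],[-1,[-25.8,9.8,-14.3],[-0.031,-0.067,-0.019]],[-1,[-26.9,9.7,-12.3],[-0.031,-0.067,-0.019]],[-1,[-27.8,9.5,-10.1],[-0.031,-0.067,-0.019]],[-1,[-28.6,9.2,-8.0],[-0.031,-0.067,-0.019]],[-1,[-29.2,8.9,-5.7],[-0.031,-0.067,-0.019]]]
end [ 495.7 -267.9  187.7]
[[ 0.45  0.47 -0.75]
 [ 0.89 -0.24  0.39]
 [ 0.   -0.85 -0.53]] [[ 0.45  0.47 -0.75]
 [ 0.89 -0.24  0.39]
 [ 0.   -0.85 -0.53]]
```

apply_moves(
  moves=[
    [-1,[-7,5,-30],[-0.031,-0.067,-0.019]],
    [-1,[-9,6,-29],[-0.031,-0.067,-0.019]],
    [-1,[-11,7,-28],[-0.031,-0.067,-0.019]],
    [-1,[-13,7.5,-27],[-0.031,-0.067,-0.019]],
    [-1,[-15,8,-26],[-0.031,-0.067,-0.019]],
    [-1,[-17,8.5,-25],[-0.031,-0.067,-0.019]],
    [-1,[-18.5,9,-23],[-0.031,-0.067,-0.019]],
    [-1,[-20,9.5,-22],[-0.031,-0.067,-0.019]],
    [-1,[-22,9.5,-20],[-0.031,-0.067,-0.019]],
    [-1,[-23,9.5,-18],[-0.031,-0.067,-0.019]],
    [-1,[-24.5,10,-16],[-0.031,-0.067,-0.019]],
    [-1,[-26,10,-14],[-0.031,-0.067,-0.019]],
  ],
)

```text
clock: 9.45
ee_pos: [519.4, -149.5, 205.7]
tcp_rot: [-0.507, 0.762, 0.352, -0.197]
ft_force: [0.4, -0.0, -0.4]
gripper_width: 85.3
```

apply_moves(
  moves=[
    [-1,[-27,9.5,-12],[-0.031,-0.067,-0.019]],
    [-1,[-28,9.5,-10],[-0.031,-0.067,-0.019]],
    [-1,[-28.5,9,-8],[-0.031,-0.067,-0.019]],
    [-1,[-29,9,-6],[-0.031,-0.067,-0.019]],
    [-1,[0,0,0],[0,0,0]],
    [-1,[0,0,0],[0,0,0]],
  ],
)

```text
clock: 10.2
ee_pos: [492.4, -267.2, 184.7]
tcp_rot: [-0.415, 0.745, 0.456, -0.255]
ft_force: [0.5, 0.9, 0.2]
gripper_width: 85.2
```

```bash
python3 - <<'E'
from plan import *
f=grab('wrist'); P,Q=pose(); print(P.round(1),Q.as_matrix().round(3),bot.get_obs()['joint_positions'])
base=np.array([536.4,-288.7,114.8])-99*u
print('pred cap top, cap bottom, body mid',proj(f,[base+110*u,base+88*u,base+55*u]).round(0))
print('err in tool axes of pregrasp',Q.inv().apply(base+185*u-P).round(1),np.degrees((Q.inv()*Qr).as_rotvec()).round(2))
t=grab('top'); m=lambda f:np.clip(cv2.cvtColor(f['pixels'],4)*1.6,0,255).astype(np.uint8)
c=np.zeros((384,800,3),np.uint8); c[:,:512]=cv2.cvtColor(f['pixels'],4); c[:360,520:790]=cv2.resize(m(t)[160:280,90:180],(270,360),interpolation=3); cv2.imwrite('pics/w2.png',c)
E
```

```text
[ 492.9 -266.8  185. ] [[ 0.453  0.468 -0.758]
 [ 0.891 -0.239  0.385]
 [-0.    -0.851 -0.526]] [ 0.44671715 -0.15390363 -0.00759446  2.21001451  0.03092189  0.53240496
  1.51730637]
pred cap top, cap bottom, body mid [[255. 221.]
 [255. 210.]
 [255. 198.]]
err in tool axes of pregrasp [ 0.3 -0.7 -4. ] [-0.37  0.09  0.03]
```

View pics/w2.png

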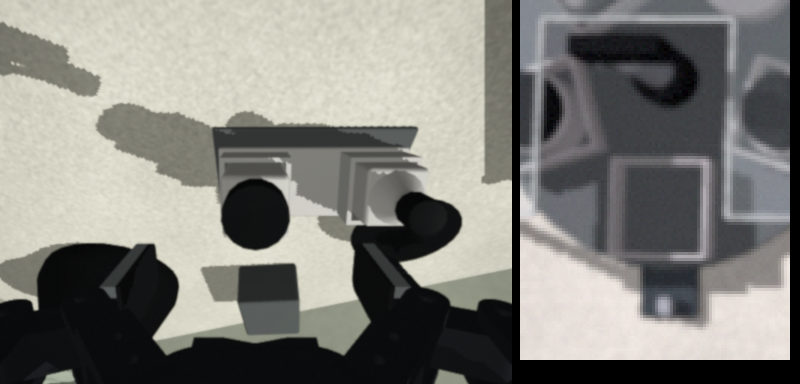

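The wrist view shows the wide cap centred at (255,214), between the jaws and within 1 mm of the triangulated position, with the rack edge level in the picture. The top crop shows the bin square in the gap, in line with the tab. I'll shift −5 mm in z, then approach and grip.

apply_moves(
  moves=[
    [-1,[0,0,-5],[0,0,0]],
    [-1,[0,20,0],[0,0,0]],
    [-1,[0,20,0],[0,0,0]],
    [-1,[0,20,0],[0,0,0]],
    [-1,[0,20,0],[0,0,0]],
    [-1,[0,20,0],[0,0,0]],
    [-1,[0,10,0],[0,0,0]],
    [-1,[0,0,0],[0,0,0]],
  ],
)

```text
clock: 11.3
ee_pos: [547.7, -295.7, 93.2]
tcp_rot: [-0.416, 0.744, 0.456, -0.255]
ft_force: [1.6, 0.4, 0.0]
gripper_width: 85.6
```

apply_moves(
  moves=[
    [1,[0,0,0],[0,0,0]],
    [1,[0,0,0],[0,0,0]],
    [1,[0,0,0],[0,0,0]],
    [1,[0,0,0],[0,0,0]],
    [1,[0,0,0],[0,0,0]],
    [1,[0,0,0],[0,0,0]],
  ],
  squeeze=40,
)

```text
clock: 12.05
ee_pos: [547.9, -296.0, 94.7]
tcp_rot: [-0.415, 0.745, 0.456, -0.254]
ft_force: [-4.0, 3.6, 6.0]
gripper_width: 47.6
```

```bash
python3 - <<'E'
from plan import *
grab('wrist','w3.png'); P,Q=pose(); base=np.array([536.4,-288.7,114.8])-99*u
print(P.round(1),Q.inv().apply(base+75*u-P).round(1),bot.get_obs()['ft_force'],bot.get_obs()['gripper_width'])
E
```

```text
[ 547.9 -296.    94.7] [ 1.3 -0.2  0.8] [-4.21347315  3.71490556  6.49780321] 47.4653675557817
```

View pics/w3.png

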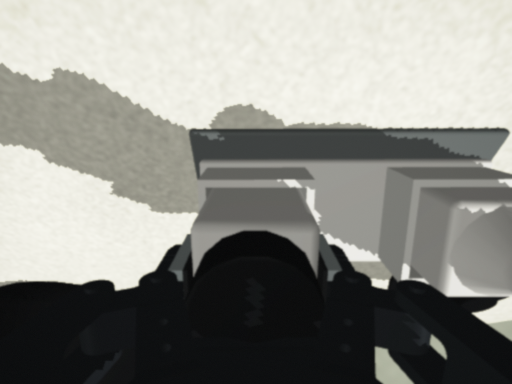

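The body is gripped squarely (47.5 mm), with the cap at (255,290) between the fingers. I'll draw it out along its axis.

apply_moves(
  moves=[
    [1,[0,-8,0],[0,0,0]],
    [1,[0,-15,0],[0,0,0]],
    [1,[0,-20,0],[0,0,0]],
    [1,[0,-20,0],[0,0,0]],
    [1,[0,-20,0],[0,0,0]],
    [1,[0,-20,0],[0,0,0]],
    [1,[0,-20,0],[0,0,0]],
    [1,[0,0,0],[0,0,0]],
  ],
)

```text
clock: 13.1
ee_pos: [489.5, -266.5, 199.9]
tcp_rot: [-0.415, 0.745, 0.456, -0.254]
ft_force: [-0.0, -0.1, -1.7]
gripper_width: 47.5
```

```bash
python3 - <<'E'
from plan import *
t=grab('top'); P,Q=pose(); print(P.round(1),bot.get_obs()['ft_force'],bot.get_obs()['gripper_width'])
# bin rim: light pixels near expected centre (494,212,57)
c=proj(t,[494,212,57])[0]; print('load px',c)
g=cv2.cvtColor(t['pixels'],cv2.COLOR_RGB2GRAY); x0,y0=int(c[0])-26,int(c[1])-24
sub=cv2.resize(g[y0:y0+50,x0:x0+50],None,fx=8,fy=8,interpolation=3); cv2.imwrite('pics/bin.png',np.clip(sub*1.6,0,255).astype(np.uint8)); print(x0,y0)
# dark interior floor region by threshold/component at centre
m=(sub<sub[200:216,200:216].mean()+14).astype(np.uint8); m=cv2.morphologyEx(m,2,np.ones((9,9)))
n,l,st,ce=cv2.connectedComponentsWithStats(m,connectivity=4); i=l[200,208]
r=cv2.minAreaRect(np.argwhere(l==i)[:,::-1].astype(np.float32)); print(st[i],r)
# final plan: above bin
Qf=rot(90)
P,Q=go(P,Q,[494,211,240],Qf,22,1)
E
```

```text
[ 489.4 -266.5  198.7] [-0.14789819  0.187735   -1.40797535] 47.30761625690092
load px [135.44514903 229.19782884]
109 205
[  120    80   208   240 46144] ((223.49998474121094, 199.49996948242188), (238.99996948242188, 206.99996948242188), 90.0)
[[1,[19.4,-6.7,7.2],[0.025,-0.021,-0.006]],[1,[19.6,-6.4,7.0],[0.025,-0.021,-0.006]],[1,[19.8,-6.1,6.7],[0.025,-0.021,-0.006]],[1,[20.0,-5.8,6.5],[0.025,-0.021,-0.006]],[1,[20.1,-5.5,6.2],[0.025,-0.021,-0.006]],[1,[20.3,-5.3,5.9],[0.025,-0.021,-0.006]],[1,[20.5,-5.0,5.6],[0.025,-0.021,-0.006]],[1,[20.6,-4.7,5.3],[0.025,-0.021,-0.006]],[1,[20.7,-4.5,5.0],[0.025,-0.021,-0.006]],[1,[20.9,-4.3,4.6],[0.025,-0.021,-0.006]],[1,[21.0,-4.0,4.3],[0.025,-0.021,-0.006]],[1,[21.1,-3.8,4.0],[0.025,-0.021,-0.006]],[1,[21.2,-3.6,3.6],[0.025,-0.021,-0.006]],[1,[21.3,-3.3,3.3],[0.025,-0.021,-0.006]],[1,[21.4,-3.1,2.9],[0.025,-0.021,-0.006]],[1,[21.4,-3.0,2.5],[0.025,-0.021,-0.006]],[1,[21.5,-2.8,2.1],[0.025,-0.021,-0.006]],[1,[21.5,-2.6,1.8],[0.025,-0.021,-0.006]],[1,[21.6,-2.4,1.3],[0.025,-0.021,-0.006]],[1,[21.6,-2.3,1.0],[0.025,-0.021,-0.006]],[1,[21.7,-2.1,0.6],[0.025,-0.021,-0.006]],[1,[21.7,-1.9,0.1],[0.025,-0.021,-0.006]]]
end [494. 211. 240.]
```

View pics/bin.png

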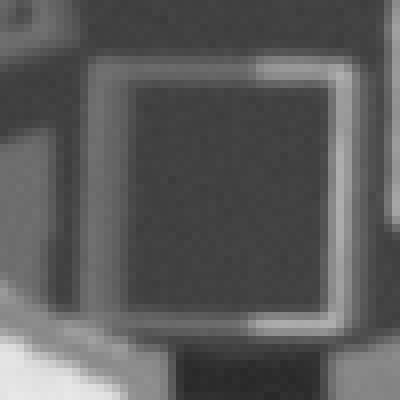

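The bin zoom shows the rim's outer corners near (90,60), (357,60), (352,335) and (84,333) in zoomed pixels, essentially square. I'll compare these with the ideal zero-angle rim while carrying the bottle over.

apply_moves(
  moves=[
    [1,[19.4,-6.7,7],[0.025,-0.021,-0.006]],
    [1,[19.6,-6.4,7],[0.025,-0.021,-0.006]],
    [1,[19.8,-6,6.7],[0.025,-0.021,-0.006]],
    [1,[20,-5.8,6.5],[0.025,-0.021,-0.006]],
    [1,[20,-5.5,6.2],[0.025,-0.021,-0.006]],
    [1,[20.3,-5.3,6],[0.025,-0.021,-0.006]],
    [1,[20.5,-5,5.6],[0.025,-0.021,-0.006]],
    [1,[20.6,-4.7,5.3],[0.025,-0.021,-0.006]],
    [1,[20.7,-4.5,5],[0.025,-0.021,-0.006]],
    [1,[21,-4.3,4.6],[0.025,-0.021,-0.006]],
    [1,[21,-4,4.3],[0.025,-0.021,-0.006]],
  ],
)

```text
clock: 14.52
ee_pos: [492.5, -26.5, 219.1]
tcp_rot: [-0.466, 0.631, 0.486, -0.385]
ft_force: [0.2, -0.4, -1.6]
gripper_width: 47.3
```

apply_moves(
  moves=[
    [1,[21,-3.8,4],[0.025,-0.021,-0.006]],
    [1,[21,-3.6,3.6],[0.025,-0.021,-0.006]],
    [1,[21.3,-3.3,3.3],[0.025,-0.021,-0.006]],
    [1,[21.4,-3,3],[0.025,-0.021,-0.006]],
    [1,[21.4,-3,2.5],[0.025,-0.021,-0.006]],
    [1,[21.5,-2.8,2],[0.025,-0.021,-0.006]],
    [1,[21.5,-2.6,1.8],[0.025,-0.021,-0.006]],
    [1,[21.6,-2.4,1.3],[0.025,-0.021,-0.006]],
    [1,[21.6,-2.3,1],[0.025,-0.021,-0.006]],
    [1,[21.7,-2,0.6],[0.025,-0.021,-0.006]],
    [1,[21.7,-2,0],[0.025,-0.021,-0.006]],
    [1,[0,0,0],[0,0,0]],
  ],
)

```text
clock: 16.02
ee_pos: [493.3, 217.0, 240.5]
tcp_rot: [0.501, -0.493, -0.503, 0.503]
ft_force: [-0.5, -0.7, -1.7]
gripper_width: 47.6
```

```bash
python3 - <<'E'
from plan import *
t=grab('top'); P,Q=pose(); print(P.round(1),Q.as_matrix().round(3),bot.get_obs()['ft_force'],bot.get_obs()['gripper_width'])
px=lambda p:[(109+(x+.5)/8-.5,205+(y+.5)/8-.5) for x,y in p]
C=onz(t,px([(90,60),(357,60),(352,335),(84,333)]),57)[:,:2]; b=C.mean(0); print(C.round(1),b.round(1))
e=[C[1]-C[0],C[2]-C[3]]; print([np.degrees(np.arctan2(v[0],-v[1])).round(2) for v in e]) 
e=[C[0]-C[3],C[1]-C[2]]; print([np.degrees(np.arctan2(v[1],v[0])).round(2) for v in e])
print('Q err deg to yaw90',np.degrees((Q.inv()*rot(90)).as_rotvec()).round(2))
f=grab('wrist','w4.png'); print(proj(f,[[494,212,22],[494,212,57],[415,212,28]]).round(0))
E
```

```text
[493.6 214.8 240.1] [[-0.008 -0.008 -1.   ]
 [ 1.     0.006 -0.008]
 [ 0.006 -1.     0.008]] [-0.7471309  -0.2055114  -2.18749056] 47.52495821677622
[[535.3 253. ]
 [536.6 169.2]
 [453.  168.2]
 [451.7 251.8]] [494.1 210.5]
[np.float64(0.86), np.float64(0.89)]
[np.float64(0.82), np.float64(0.69)]
Q err deg to yaw90 [-0.44  0.47  0.32]
[[250. 171.]
 [250. 178.]
 [251.  93.]]
```

View pics/w4.png

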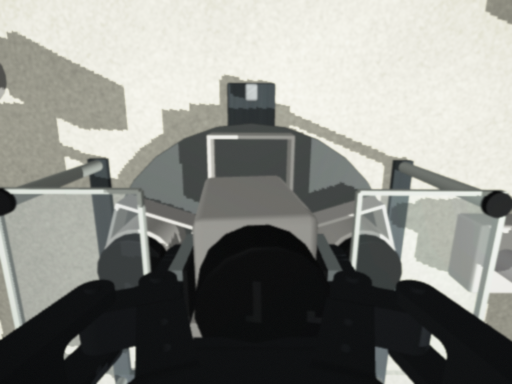

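The wrist view shows the bin's front rim at (208–294,135), centred on column 251. The tab is at (251,92), one pixel from its prediction. The bottle's base looks slightly left of its cap, so I'll check its tilt in the grip.

```bash
python3 - <<'E'
import cv2,numpy as np
a=cv2.imread('pics/w3.png')[120:350,150:360]; b=cv2.imread('pics/w4.png')[120:350,150:360]
c=np.hstack([a,b]).astype(float); c=255*(c/255)**.55
cv2.imwrite('pics/cmp.png',cv2.resize(c.astype(np.uint8),(798,437),interpolation=3))
E
```

```text
(no output)
```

View pics/cmp.png

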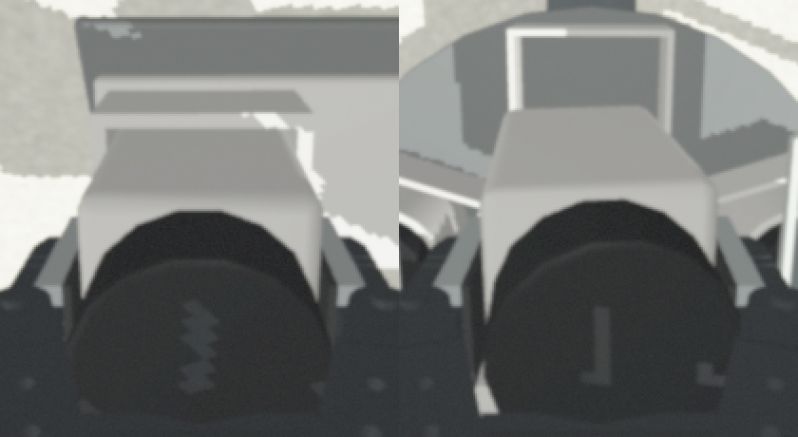

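The comparison shows the base edge at zoomed (510–650,109) against the body top edge at (485–715,186), so the bottle has tipped a little in the grip. I'll quantify that.

```bash
python3 - <<'E'
from plan import *
f=grab('wrist'); P,Q=pose(); print(P.round(1))
px=[((x-399)/1.9+150,120+y/1.9) for x,y in[(510,110),(650,108),(485,188),(715,183)]]
c,r=ray(f,px); c0=Q.inv().apply(c-P); rr=Q.inv().apply(r); print('cam in tool',c0.round(1))
X=c0+rr*((24-c0[2])/rr[:,2])[:,None]; print(X.round(1))
w=np.linalg.norm(X[0]-X[1]),np.linalg.norm(X[2]-X[3]); print(w)
a=X[:2].mean(0); b=X[2:].mean(0); print('mid base',a,'mid top',b,'tilt',np.degrees(np.arctan2(a[0]-b[0],a[1]-b[1])), 'edge tilts',[np.degrees(np.arctan2(v[1],v[0])).round(2) for v in(X[1]-X[0],X[3]-X[2])])
E
```

```text
[494.  211.9 239.7]
cam in tool [   1.7 -121.    67. ]
[[-25.9  70.8  24. ]
 [ 18.6  74.1  24. ]
 [-21.1  -1.7  24. ]
 [ 26.3   1.6  24. ]]
(np.float64(44.6607932839773), np.float64(47.54313849305011))
mid base [-3.64770259 72.44628407 24.        ] mid top [ 2.5701431  -0.05460335 24.        ] tilt -4.901825615554907 edge tilts [np.float64(4.16), np.float64(3.93)]
```

The bottle is tipped about 4.5° (base towards tool −x) and gripped near the top of its body, about 87 mm above the base. I'll firm up the grip, level the bottle and look again.

apply_moves(
  moves=[
    [1,[0,0,0],[0,0,0]],
    [1,[0,0,0],[0,0,0]],
    [1,[-1,0,1],[0.005,0.003,-0.024]],
    [1,[-1,0,1],[0.005,0.003,-0.024]],
    [1,[-1,0,0],[0.005,0.002,-0.023]],
    [1,[0,0,0],[0,0,0]],
    [1,[0,0,0],[0,0,0]],
  ],
  squeeze=60,
)

```text
clock: 17.05
ee_pos: [492.6, 207.5, 239.5]
tcp_rot: [0.525, -0.477, -0.511, 0.486]
ft_force: [1.0, -0.6, -1.4]
gripper_width: 47.6
```

```bash
python3 - <<'E'
from plan import *
P,Q=pose(); print(P.round(1),Q.as_matrix().round(3),bot.get_obs()['gripper_width'],bot.get_obs()['ft_force'])
b=grab('wrist')['pixels'][120:350,130:380,::-1]; c=255*(b/255.)**.55
s=grab('scene')['pixels'][130:280,290:410,::-1]; s=255*(s/255.)**.6
o=np.zeros((460,800,3),np.uint8); o[:,:500]=cv2.resize(c.astype(np.uint8),(500,460),interpolation=3); o[:375,500:]=cv2.resize(s.astype(np.uint8),(300,375),interpolation=3)
cv2.imwrite('pics/w5.png',o)
E
```

```text
[492.6 207.5 239.5] [[ 0.006 -0.022 -1.   ]
 [ 0.997  0.073  0.005]
 [ 0.073 -0.997  0.022]] 47.628540598728705 [ 0.9904542  -0.55566157 -1.35592142]
```

View pics/w5.png

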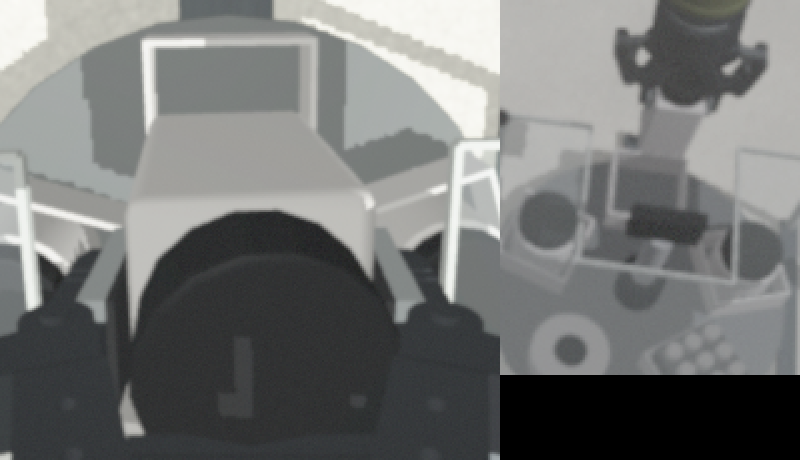

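The picture shows the base edge at zoomed (150–310,114), body top edge (127,203)–(373,198) and the bin rim at (143–317,40).

```bash
python3 - <<'E'
from plan import *
f=grab('wrist'); P,Q=pose()
px=[(130+x/2,120+y/2) for x,y in[(150,115),(310,112),(127,203),(373,198)]]
c,r=ray(f,px)
def seg(i,j):
    # front edge: choose depth along +(-x world) plane so that the length is 48
    s=lambda X:(X-c[0]);k=[(x) for x in (c+r*((P[0]-24-c[0])/r[:,0])[:,None])[[i,j]]]
    w=np.linalg.norm(k[0]-k[1]); return [c+(q-c)*48/w for q in k]
B=seg(0,1);T=seg(2,3); print(np.round(B,1),np.round(T,1))
d=np.mean(B,0)-np.mean(T,0); print('axis',d.round(1),np.degrees(d[:2]/-d[2]).round(2),'base centre',(np.mean(B,0)+[24,0,0]).round(1),'edge tilt',[np.degrees((a[1][2]-a[0][2])/48).round(1) for a in(B,T)])
E
```

```text
[[466.4 184.1 169. ]
 [466.4 232.1 169.2]] [[469.6 184.8 240.2]
 [469.6 232.8 241.5]]
axis [ -3.2  -0.7 -71.7] [-2.52 -0.58] base centre [490.4 208.1 169.1] edge tilt [np.float64(0.2), np.float64(1.5)]
```

Using the known 88 mm body length, the bottle is upright to about 1°, with its base centre near (494,208) and at z about 153. I'll lower it into the bin.

apply_moves(
  moves=[
    [1,[0.5,20,-0.4],[0,0,0]],
    [1,[-1.5,20,-0.4],[0,0,0]],
    [1,[-1.5,20,-0.4],[0,0,0]],
    [1,[-1.5,20,-0.4],[0,0,0]],
    [1,[-0.7,10,-0.2],[0,0,0]],
    [1,[-0.7,10,-0.2],[0,0,0]],
    [1,[-0.4,5,-0.1],[0,0,0]],
    [1,[0,0,0],[0,0,0]],
    [1,[0,0,0],[0,0,0]],
  ],
)

```text
clock: 18.32
ee_pos: [492.8, 209.5, 134.9]
tcp_rot: [0.525, -0.477, -0.511, 0.485]
ft_force: [-0.5, 0.0, -1.4]
gripper_width: 47.4
```

apply_moves(
  moves=[
    [1,[-0.3,4,-0.1],[0,0,0]],
    [1,[0,0,0],[0,0,0]],
  ],
)

```text
clock: 18.58
ee_pos: [492.3, 209.2, 130.1]
tcp_rot: [0.525, -0.477, -0.511, 0.486]
ft_force: [-0.4, 0.6, -0.9]
gripper_width: 47.7
```

apply_moves(
  moves=[
    [1,[-0.3,4,-0.1],[0,0,0]],
    [1,[0,0,0],[0,0,0]],
  ],
)

```text
clock: 18.82
ee_pos: [492.1, 209.2, 125.9]
tcp_rot: [0.525, -0.477, -0.511, 0.486]
ft_force: [0.8, -0.1, -2.3]
gripper_width: 47.5
```

apply_moves(
  moves=[
    [1,[-0.3,4,-0.1],[0,0,0]],
    [1,[-0.3,4,-0.1],[0,0,0]],
    [1,[0,0,0],[0,0,0]],
  ],
)

```text
clock: 19.2
ee_pos: [492.1, 209.1, 117.8]
tcp_rot: [0.525, -0.477, -0.511, 0.486]
ft_force: [-0.0, -0.3, -1.3]
gripper_width: 47.6
```

apply_moves(
  moves=[
    [1,[-0.2,2.5,-0.1],[0,0,0]],
    [1,[0,0,0],[0,0,0]],
  ],
)

```text
clock: 19.45
ee_pos: [492.4, 209.2, 115.6]
tcp_rot: [0.525, -0.477, -0.511, 0.486]
ft_force: [0.9, -0.1, -1.7]
gripper_width: 47.6
```

apply_moves(
  moves=[
    [1,[-0.2,2.5,-0.1],[0,0,0]],
    [1,[0,0,0],[0,0,0]],
  ],
)

```text
clock: 19.7
ee_pos: [492.5, 209.2, 113.1]
tcp_rot: [0.525, -0.477, -0.511, 0.486]
ft_force: [-0.5, 0.0, -2.1]
gripper_width: 47.6
```

apply_moves(
  moves=[
    [1,[-0.2,2,-0.1],[0,0,0]],
    [1,[0,0,0],[0,0,0]],
  ],
)

```text
clock: 19.95
ee_pos: [492.5, 209.1, 111.1]
tcp_rot: [0.525, -0.477, -0.511, 0.486]
ft_force: [-0.9, -0.0, -1.3]
gripper_width: 47.6
```

apply_moves(
  moves=[
    [1,[-0.2,2,-0.1],[0,0,0]],
    [1,[0,0,0],[0,0,0]],
  ],
)

```text
clock: 20.2
ee_pos: [492.6, 209.1, 109.0]
tcp_rot: [0.525, -0.477, -0.511, 0.486]
ft_force: [-0.1, -1.1, -0.4]
gripper_width: 47.7
```

apply_moves(
  moves=[
    [1,[-0.1,1.5,0],[0,0,0]],
    [1,[0,0,0],[0,0,0]],
  ],
)

```text
clock: 20.45
ee_pos: [492.5, 209.1, 107.6]
tcp_rot: [0.525, -0.477, -0.511, 0.486]
ft_force: [0.2, 0.1, -2.4]
gripper_width: 47.1
```

apply_moves(
  moves=[
    [1,[-0.1,1.5,0],[0,0,0]],
    [1,[0,0,0],[0,0,0]],
  ],
)

```text
clock: 20.7
ee_pos: [492.5, 209.1, 106.1]
tcp_rot: [0.525, -0.477, -0.511, 0.486]
ft_force: [0.0, -0.5, -2.0]
gripper_width: 47.6
```

apply_moves(
  moves=[
    [1,[-0.1,1.5,0],[0,0,0]],
    [1,[0,0,0],[0,0,0]],
  ],
)

```text
clock: 20.95
ee_pos: [492.4, 209.1, 104.6]
tcp_rot: [0.525, -0.477, -0.511, 0.486]
ft_force: [-0.0, -0.4, -2.0]
gripper_width: 47.7
```

apply_moves(
  moves=[
    [1,[-0.1,1.5,0],[0,0,0]],
    [1,[0,0,0],[0,0,0]],
  ],
)

```text
clock: 21.2
ee_pos: [492.4, 209.1, 103.1]
tcp_rot: [0.525, -0.477, -0.511, 0.486]
ft_force: [0.7, 0.9, -1.8]
gripper_width: 47.5
```

apply_moves(
  moves=[
    [1,[-0.1,2,0],[0,0,0]],
    [1,[0,0,0],[0,0,0]],
  ],
)

```text
clock: 21.45
ee_pos: [493.1, 209.5, 102.0]
tcp_rot: [0.525, -0.478, -0.511, 0.485]
ft_force: [-0.7, -0.5, 3.2]
gripper_width: 47.5
```

apply_moves(
  moves=[
    [1,[-0.1,1.5,0],[0,0,0]],
    [1,[0,0,0],[0,0,0]],
  ],
)

```text
clock: 21.7
ee_pos: [493.5, 210.1, 101.8]
tcp_rot: [0.524, -0.478, -0.512, 0.485]
ft_force: [-2.9, -0.7, 11.2]
gripper_width: 47.3
```

apply_moves(
  moves=[
    [1,[-0.1,1.5,0],[0,0,0]],
    [1,[0,0,0],[0,0,0]],
  ],
)

```text
clock: 21.95
ee_pos: [493.9, 210.9, 101.7]
tcp_rot: [0.524, -0.478, -0.512, 0.484]
ft_force: [-3.6, -0.4, 18.1]
gripper_width: 47.7
```

Contact is at TCP z about 102 (18 N). I'll ease off, then open gently.

apply_moves(
  moves=[
    [1,[0.2,-2.5,0],[0,0,0]],
    [1,[0,0,0],[0,0,0]],
  ],
)

```text
clock: 22.2
ee_pos: [493.3, 210.0, 101.9]
tcp_rot: [0.524, -0.477, -0.512, 0.485]
ft_force: [-0.5, 0.5, 7.4]
gripper_width: 47.8
```

apply_moves(
  moves=[
    [-0.2,[0,0,0],[0,0,0]],
    [-0.4,[0,0,0],[0,0,0]],
    [-0.6,[0,0,0],[0,0,0]],
    [-1,[0,0,0],[0,0,0]],
    [-1,[0,0,0],[0,0,0]],
    [-1,[0,0,0],[0,0,0]],
    [-1,[0,0,0],[0,0,0]],
  ],
  squeeze=20,
)

```text
clock: 23.08
ee_pos: [491.6, 214.3, 101.3]
tcp_rot: [0.525, -0.475, -0.513, 0.485]
ft_force: [-0.3, 10.2, -1.2]
gripper_width: 84.9
```

```bash
python3 - <<'E'
from plan import *
P,Q=pose(); print(P.round(1),Q.as_matrix().round(3))
b=grab('wrist')['pixels'][100:384,100:420,::-1]; c=255*(b/255.)**.55
s=grab('scene')['pixels'][130:280,290:410,::-1]; s=255*(s/255.)**.6
o=np.zeros((444,800,3),np.uint8); o[:,:500]=cv2.resize(c.astype(np.uint8),(500,444),interpolation=3); o[:375,500:]=cv2.resize(s.astype(np.uint8),(300,375),interpolation=3)
cv2.imwrite('pics/w6.png',o)
E
```

```text
[491.6 214.3 101.3] [[ 0.003 -0.022 -1.   ]
 [ 0.997  0.079  0.001]
 [ 0.079 -0.997  0.022]]
```

View pics/w6.png

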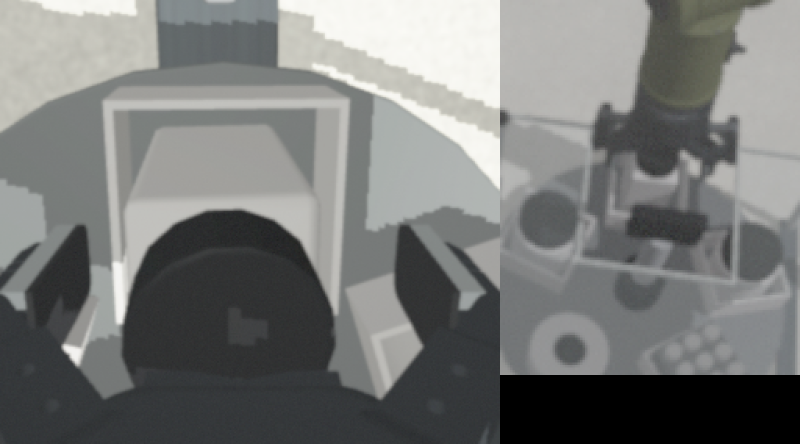

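The wrist view shows the bottle standing free inside the bin, with the body at zoomed (125–318) inside the rim (104–350). A 10 N side force shows the open fingers touching something on the −y side, likely the hood's edge. I'll shift +y to relieve it, then rise straight up.

apply_moves(
  moves=[
    [-0.85,[3,0,0],[0,0,0]],
    [-0.85,[3,0,0],[0,0,0]],
    [-0.85,[0,0,0],[0,0,0]],
  ],
)

```text
clock: 23.55
ee_pos: [492.6, 215.0, 101.1]
tcp_rot: [0.525, -0.477, -0.511, 0.486]
ft_force: [-0.2, -0.4, -0.4]
gripper_width: 79.2
```

apply_moves(
  moves=[
    [-0.85,[0.7,-10,0.2],[0,0,0]],
    [-0.85,[0.7,-10,0.2],[0,0,0]],
    [-0.85,[1.5,-20,0.4],[0,0,0]],
    [-0.85,[1.5,-20,0.4],[0,0,0]],
  ],
)

```text
clock: 24.05
ee_pos: [492.9, 215.2, 162.8]
tcp_rot: [0.525, -0.477, -0.511, 0.485]
ft_force: [0.2, -0.2, 0.0]
gripper_width: 79.2
```

apply_moves(
  moves=[
    [-0.85,[1.8,-25,0.5],[0,0,0]],
    [-0.85,[1.8,-25,0.5],[0,0,0]],
    [-0.85,[1.8,-25,0.5],[0,0,0]],
    [-0.85,[1.8,-25,0.5],[0,0,0]],
    [-0.85,[-40,0,0],[0,0,0]],
    [-0.85,[-50,0,0],[0,0,0]],
    [-0.85,[-50,0,0],[0,0,0]],
    [-0.85,[-50,0,0],[0,0,0]],
    [-0.85,[-50,0,0],[0,0,0]],
    [-0.85,[-20,0,0],[0,0,0]],
    [-0.85,[0,0,0],[0,0,0]],
    [-0.85,[0,0,0],[0,0,0]],
  ],
)

```text
clock: 25.55
ee_pos: [491.5, -42.6, 243.3]
tcp_rot: [0.524, -0.477, -0.512, 0.486]
ft_force: [-0.8, 0.5, 0.4]
gripper_width: 79.5
```

```bash
python3 - <<'E'
from plan import *
print(pose()[0])
t=grab('top')['pixels'];s=grab('scene')['pixels']
m=lambda a:np.clip(255*(a[:,:,::-1]/255.)**.65,0,255).astype(np.uint8)
o=np.zeros((600,800,3),np.uint8); o[:400,:400]=cv2.resize(m(t)[190:270,95:175],(400,400),interpolation=3); o[:400,400:]=cv2.resize(m(s)[170:250,305:385],(400,400),interpolation=3)
o[400:600,:267]=cv2.resize(m(t),(267,200)); o[400:600,270:537]=cv2.resize(m(s),(267,200)); cv2.imwrite('pics/fin.png',o)
E
```

```text
[491.4565135  -42.61728044 243.33421485]
```

The viewing budget is spent, so I'll check by numbers: the cap triangulation, and the rim edge lines against the earlier bin picture.

```bash
python3 - <<'E'
from m import *
g=cv2.cvtColor(t['pixels'],cv2.COLOR_RGB2GRAY)[205:255,109:159]
new=np.clip(cv2.resize(g,None,fx=8,fy=8,interpolation=3)*1.6,0,255); old=cv2.imread('pics/bin.png',0).astype(float)
for n,a in(('old',old),('new',new)):
    ys=np.arange(100,310,15); xr=[310+np.argmax(a[y,310:375]) for y in ys]; print(n,'right rim cols',xr,np.polyfit(ys,xr,1).round(3))
    xs=np.arange(260,345,12); print(' front rim rows',[300+np.argmax(a[300:350,x]) for x in xs])
bt=blob(t,115,205,160,255,45); bs=blob(s,300,165,380,235,40); print(bt,bs)
print('expected cap px',proj(t,[493,210,122]).round(),proj(s,[493,210,122]).round())
for p,_ in bt:
    for q,_ in bs:
        X,e=tri(p,q)
        if e<8: print(p,q,X.round(1),round(e,1))
print('rest: necked',blob(t,290,178,330,205,35),blob(s,180,190,205,215,35))
E
```

```text
old right rim cols [np.int64(336), np.int64(336), np.int64(336), np.int64(336), np.int64(336), np.int64(336), np.int64(336), np.int64(336), np.int64(336), np.int64(336), np.int64(336), np.int64(336), np.int64(336), np.int64(336)] [  0. 336.]
 front rim rows [np.int64(320), np.int64(320), np.int64(320), np.int64(320), np.int64(320), np.int64(320), np.int64(320), np.int64(300)]
new right rim cols [np.int64(336), np.int64(336), np.int64(336), np.int64(336), np.int64(336), np.int64(336), np.int64(336), np.int64(336), np.int64(336), np.int64(336), np.int64(336), np.int64(336), np.int64(328), np.int64(328)] [-2.80000e-02  3.40413e+02]
 front rim rows [np.int64(320), np.int64(320), np.int64(320), np.int64(320), np.int64(320), np.int64(320), np.int64(312), np.int64(300)]
[((np.float64(133.3), np.float64(210.7)), np.int32(285)), ((np.float64(130.7), np.float64(226.7)), np.int32(334)), ((np.float64(157.1), np.float64(239.7)), np.int32(50)), ((np.float64(136.1), np.float64(241.7)), np.int32(44)), ((np.float64(139.4), np.float64(250.9)), np.int32(129))] [((np.float64(352.5), np.float64(192.0)), np.int32(189)), ((np.float64(356.0), np.float64(219.6)), np.int32(385))]
expected cap px [[130. 228.]] [[353. 192.]]
(np.float64(130.7), np.float64(226.7)) (np.float64(352.5), np.float64(192.0)) [496.1 207.4 127.3] 2.7
(np.float64(130.7), np.float64(226.7)) (np.float64(356.0), np.float64(219.6)) [503.1 243.6 -11.5] 3.7
rest: necked [((np.float64(303.9), np.float64(190.3)), np.int32(78))] [((np.float64(192.7), np.float64(202.1)), np.int32(62))]
```

```bash
python3 - <<'E'
from m import *
g=cv2.cvtColor(t['pixels'],cv2.COLOR_RGB2GRAY)[205:255,109:159]
new=np.clip(cv2.resize(g,None,fx=8,fy=8,interpolation=3)*1.6,0,255); old=cv2.imread('pics/bin.png',0).astype(float)
def edge(a,sl,r,lo,hi):
    out=[]
    for i in r:
        v=(a[i,lo:hi] if sl else a[lo:hi,i]); w=np.clip(v-v.min()-20,0,None); out.append((w*np.arange(lo,hi)).sum()/w.sum())
    return np.array(out)
for n,a in(('old',old),('new',new)):
    r=np.arange(100,310,4); x=edge(a,1,r,322,362); k=np.polyfit(r,x,1)
    c=lambda X,Y:(109+(X+.5)/8-.5,205+(Y+.5)/8-.5)
    W=onz(t,[c(np.polyval(k,80),80),c(np.polyval(k,320),320)],57); d=W[0]-W[1]
    print(n,k.round(4),W.round(1)[:,:2].tolist(),'right wall azimuth deg',np.degrees(np.arctan2(d[1],d[0])).round(2))
P=onz(t,[(64,107),(203,105),(56,227),(200,229)],147)[:,:2]; x=(P[0]+P[1]-P[2]-P[3]);y=P[0]+P[2]-P[1]-P[3]; print('stand yaw',np.degrees([np.arctan2(x[1],x[0]),np.arctan2(-y[0],y[1])]))
E
```

```text
old [-2.810000e-02  3.468186e+02] [[530.4, 172.9], [457.4, 172.7]] right wall azimuth deg 0.12
new [-2.260000e-02  3.442139e+02] [[530.4, 173.5], [457.4, 173.0]] right wall azimuth deg 0.44
stand yaw [0.14445323 0.28067377]
```

The bin angle matches the stand to about 0.3°, and the bottle stands in the bin. I'll hand in.

```bash
python3 -c "
from plant import bot
print(bot.sign_off(), bot.get_obs()['clock'])"
```

```text
the job is handed in; nothing more can be done
the job is handed in; nothing more can be done
```

The empty bin is centred in the hood's gap in line with the tab, and the wide-mouth bottle is standing in it. I handed the job in at about 26 s on the robot clock, well inside the 64 s limit.

**What I did:** I turned the carousel about 121° clockwise by its handle. I then drew the bottle out of the rack along its axis. It had slipped and tipped about 4.5° in the grip, so I levelled it before lowering it. It touched the bin floor at about 18 N; I eased off, released it and backed the arm away.

**Last checks, from the camera numbers:**
- **Bin:** its wall is within about 0.3° of the stand's direction and hardly moved during the placing.
- **Bottle:** the cap triangulates to (496, 207, 127) mm, which matches an upright bottle within about 5 mm of the bin's centre.
- **Necked bottle:** it has not moved. I did not measure the other bystanders again at the end.

**What went less well:**
- **Side contact:** when the fingers opened beside the placed bottle, they touched something on the −y side, probably the hood's edge. The force was about 10 N, and I relieved it with a sideways shift.
- **Bottle height in the grip:** my picture estimates of how far the base hung below the tool disagreed (about 70 to 87 mm). The measured contact settled it at about 80 mm.
- **Final look:** the 12-picture limit was reached, so the end state was checked by numbers only.

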